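# Load the sample bottles into the titrator's feed rack in reverse order

## Task

Move the four open sample bottles from the grey field carrier to the aluminium feed rack, in reverse order: the bottle next to the carrier's steel post goes to the place farthest from the feed rack's post, the next one to the place beside that, and so on, so that the bottle farthest from the carrier's post ends up next to the feed rack's post. Keep every bottle upright all the time, and leave each standing flat and free in its own place; the caps stay on the carrier.

Things in the scene. Friction and masses are not known exactly. Their poses are not given: they have to be found in the camera images.
- carrier: Low grey plastic rack, full at the start. 4 places in a row along its y, centres at x=0, y=-109.5, -36.5, 36.5, 109.5 mm, each 68x68 mm inside; floor 6 mm, 5 mm thick walls 14 mm above the table. Steel post (14 mm dia., top 36 mm up) on a block at its +y end, y=160.5 mm. Origin: middle of the row, table height; z up, x away from the robot at yaw 0. Fixed. Ledge for caps along -x side: 42 mm wide, 4 mm high.
- feed_rack: Low aluminium rack, empty at the start, no ledge. 4 places in a row along its y, centres at x=0, y=-109.5, -36.5, 36.5, 109.5 mm, each 68x68 mm inside; floor 6 mm, 5 mm thick walls 14 mm above the table. Steel post (14 mm dia., top 36 mm up) on a block at its +y end, y=160.5 mm. Origin: middle of the row, table height; z up, x away from the robot at yaw 0. Fixed.
- slim_mid (a point): Slim round white open bottle: 38 mm diameter, 102 mm tall; straight sides up to 78 mm, then shoulder and 20 mm neck. Point: on its axis, half-way up; z up. Loose, 50-100 g. Grip by the body from above, level with this point. Starts in a carrier place.
- wide_mid (a point): Wide round white open bottle: 50 mm diameter, 80 mm tall; straight sides up to 62 mm, then 36 mm neck. Point: on its axis, half-way up; z up. Loose, 50-100 g. Grip by the body from above, level with this point. Starts in a carrier place.
- square_mid (a point): Square white open bottle: 44 x 44 mm, 92 mm tall; straight sides up to 76 mm, then 28 mm neck. x and y square to its sides, parallel to the carrier's at the start. Point: on its axis, half-way up; z up. Loose, 50-100 g. Grip by the body from above, level with this point. Starts in a carrier place.
- flat_mid (a point): Flat rectangular white open bottle: 32 mm (its x) by 54 mm (its y), 90 mm tall; straight sides up to 74 mm, then 24 mm neck. Axes parallel to the carrier's at the start. Point: on its axis, half-way up; z up. Loose, 50-100 g. Grip by the body from above, level with this point. Starts in a carrier place.
- cap_slim: Blue cap of the slim bottle: 25 mm diameter, 10 mm high. Lies on the carrier's ledge, 60 mm to the -x side of the centre of the place where that bottle starts. Fixed: it stays there and shows where the bottle came from. Origin: centre of its underside, 4 mm above the table.
- cap_wide: Blue cap of the wide bottle: 41 mm diameter, 10 mm high. Lies on the carrier's ledge, 60 mm to the -x side of the centre of the place where that bottle starts. Fixed: it stays there and shows where the bottle came from. Origin: centre of its underside, 4 mm above the table.
- cap_square: Blue cap of the square bottle: 33 mm diameter, 10 mm high, with a low bar across its top. Lies on the carrier's ledge, 60 mm to the -x side of the centre of the place where that bottle starts. Fixed: it stays there and shows where the bottle came from. Origin: centre of its underside, 4 mm above the table.
- cap_flat: Blue cap of the flat bottle: 29 mm diameter, 10 mm high, with a small button on top. Lies on the carrier's ledge, 60 mm to the -x side of the centre of the place where that bottle starts. Fixed: it stays there and shows where the bottle came from. Origin: centre of its underside, 4 mm above the table.

How it is judged:
By the outcome, as a careful person would: the job done as asked, in the order asked, and still so for the second after the job is handed in, with the robot touching nothing.
It also fails if it takes over 115 s, if anything falls off the work surface, if the arm or the gripper's body presses on something with over 40 N, if the wrist force passes 120 N, or if a joint passes its speed limit or range.

## Robot

A 7-joint arm with a two-finger parallel gripper is mounted at the origin on the work surface. World frame = base frame: x ahead of the robot, y to its left, z up, the work surface at z = 0. Lengths are in m, angles in rad, forces in N, time in s.
With the tool pointing down it reaches from about 0.425 to 0.875 m from the base axis. Payload 8.4 kg.
Tool frame: the origin (TCP) lies midway between the tips of the shut fingers; the grasp point (between the pads) lies 19 mm behind it (bot.hold_point_z is the distance from the TCP to the grasp point, in m); x points along the fingers, z is the direction in which the jaws open and shut, and the axes are right-handed (so a half turn about x gives the same grasp; the last joint's range is limited). The gripper opens to 87 mm and grips with 3 to 60 N. Pads are 19 mm wide; open, the fingers measure 117 mm over their backs; the gripper's body (75 mm by 190 mm) begins 51 mm behind the grasp point.
Start: joints at [1.164, 0.333, 0.04, 1.465, -0.013, 1.343, -0.059], TCP at [0.197, -0.619, 0.223] pointing down, gripper open.
Joint ranges: [-2.58, 2.58], [-0.38, 2.09], [-1.3, 1.39], [0.25, 2.4], [-1.5, 4.64], [0.08, 2.09], [-2.65, 2.65]. Speed limits (rad/s): [2.22, 2.22, 2.79, 2.79, 3.14, 3.14, 3.14].

## Interface

Orientations are given as a rotation vector (axis times angle).
In Python, from cell import bot gives the robot as it stands.
- The arm moves only by the shell command python3 -m crank 'ROWS'. ROWS is JSON, a list that holds one entry, the list of rows, each a list of 5 numbers: the shift along the tool's x, y, z in m, then the turn about the tool's x in degrees, then the finger opening in m, from 0 to 0.087. In form: [[[x, y, z, yaw, hand], ...]]. A call has 1 to 12 rows; each row shifts and turns the commanded pose from where the row before left it, along the tool's axes as they then stand; what a row does not reach is not made up. A row lasts 1/8 s, in which the tool goes at most 62.5 mm and 10.7 degrees, less where a joint would pass 70% of its speed; a pose out of reach is approached as far as the arm can. A call with a gripper value outside its range is refused whole. The fingers move at their own pace and stop on an object; the grip force is fixed at half the most. Time passes only in rows, so rows that do not move let the fingers close. It gives the time, the measured TCP pose, the force and the opening at its end, in the units of the state.
- bot.get_state(): the state, without advancing time (a new reading comes with each control period).
- bot.read_camera(name): name is "side" or "top" or "wrist"; returns the picture (384x512x3 uint8, red, green, blue); there is no depth.
- bot.camera_params(name): a dict with "fx", "fy", "cx", "cy" (pixels), "rvec" (rotation vector, rad) and "tvec" (3), from world to camera coordinates, as OpenCV has them. Camera axes: x right, y down, z forward; pixel columns grow to the right and rows downward; lengths in m; the calibration is good to about 2 mm. A picture is of the moment at which its call begins: read the wrist's pose just before it. camera_params takes no time and is no camera call; for the wrist camera it gives the pose at the moment of the call.
- bot.close_job(): hands the job in, once; it reports no verdict.
Trained networks look in the newest picture that a camera, given by its name, has taken for a name from the list of things; names that differ only in an ending like _2 or _b are one class to them, and where a whole thing is asked for, a point or a joint stands for the part that bears it (a point fixed in the world has none). Each returns a list of dicts, best first, with "p" (0 to 1); they miss things now and then, are a little off and sometimes report something else, mostly with a low value. They report only what shows in the picture. A call takes as long as a camera call.
- bot.find_in(query, camera): "bbox" ([centre column, centre row, width, height] in pixels, round what is visible of it).
The state is a dict: "clock": time; "joints": joint angles; "qd": joint speeds; "joint_efforts": joint torques, N m; "position": TCP position; "ee_rot": TCP orientation; "force": force on the tool from outside, world axes, zero at the start; "moment": the same for the moment, N m; "grip_width": finger opening in m.
Only numpy, scipy, OpenCV 4.12 (cv2) and the standard library are available. Lean on these libraries where they do the work, as an engineer would, in place of code of your own. Each camera call takes 0.05 s, during which the arm holds its last target.

## Working session

There is one attempt and no reset: what is moved stays moved. The work goes in short steps, Python scripts to look and compute and a shell command to move; the robot and the scene stay as the last step left them, time stands still between calls to the robot, and variables do not carry over. Pictures are saved under pics/ and viewed, and the job is handed in when it is done.

```bash
ls; mkdir -p pics
python3 - <<'E'
from cell import bot
import cv2,numpy as np
s=bot.get_state(); print({k:np.round(v,3) for k,v in s.items()}, bot.hold_point_z)
for n in ["top","side"]:
    im=bot.read_camera(n); cv2.imwrite(f"pics/{n}0.png",im[:,:,::-1])
    p=bot.camera_params(n); print(n,p)
E
```

```text
pics
{'clock': np.float64(0.0), 'joints': array([ 1.164,  0.334,  0.04 ,  1.466, -0.013,  1.343, -0.059]), 'qd': array([-0.   , -0.001, -0.001, -0.001,  0.   , -0.001,  0.   ]), 'joint_efforts': array([-0.0000e+00, -6.5636e+01,  1.3350e+00, -4.0381e+01, -6.0000e-02,
        4.5000e-02,  0.0000e+00]), 'position': array([ 0.197, -0.619,  0.222]), 'ee_rot': array([ 0.98 ,  1.341, -0.979]), 'force': array([-0.3  ,  0.032, -0.561]), 'moment': array([-0.036,  0.058,  0.01 ]), 'grip_width': np.float64(0.087)} 0.0187
top {'fx': 399.52942999149747, 'fy': 399.52942999149747, 'cx': 250.15157257958938, 'cy': 201.60888274794345, 'rvec': array([ 2.21673302, -2.18958557,  0.0212377 ]), 'tvec': array([-0.00154327,  0.49123632,  0.94077296])}
side {'fx': 361.27316839519614, 'fy': 361.27316839519614, 'cx': 256.9640400733786, 'cy': 195.9952464608039, 'rvec': array([ 2.17567467, -0.44505608,  0.21666568]), 'tvec': array([-0.47363408,  0.18250939,  0.63120288])}
```

View pics/top0.png

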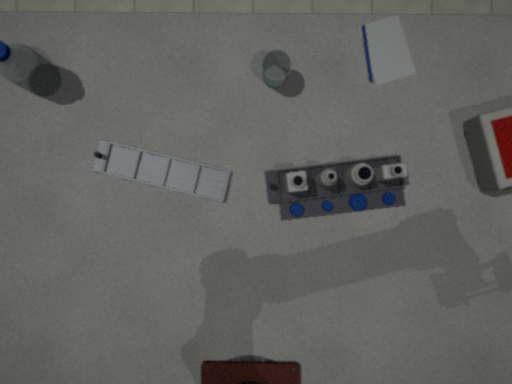

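View pics/side0.png

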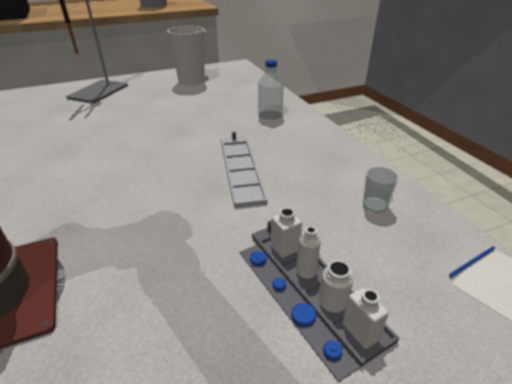

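The top view shows the feed rack's post on its left at (100,155) and the carrier's post on its left at (273,187). From the carrier's post outwards the bottles are square (297,181), slim (330,177), wide (362,174) and flat (397,171), and the caps agree with this. Next I'll localise both racks.

```bash
cat > h.py <<'E'
from cell import bot
import cv2,numpy as np
from scipy.spatial.transform import Rotation as R
def cam(n):
    p=bot.camera_params(n); K=np.array([[p['fx'],0,p['cx']],[0,p['fy'],p['cy']],[0,0,1]]); return K,np.array(p['rvec']),np.array(p['tvec'])
def ray(n,u,v,z):
    K,r,t=cam(n); Rm=R.from_rotvec(r).as_matrix(); c=-Rm.T@t; d=Rm.T@np.linalg.inv(K)@[u,v,1]
    return c+d*(z-c[2])/d[2]
def proj(n,P):
    K,r,t=cam(n); return cv2.projectPoints(np.asarray(P,float).reshape(-1,1,3),r,t,K,None)[0].reshape(-1,2)
E
python3 - <<'E'
from h import *
im=cv2.imread("pics/top0.png")
cv2.imwrite("pics/topF.png",cv2.resize(im[125:215,85:245],None,fx=5,fy=5,interpolation=cv2.INTER_CUBIC))
cv2.imwrite("pics/topC.png",cv2.resize(im[145:225,260:415],None,fx=5,fy=5,interpolation=cv2.INTER_CUBIC))
for n in ["top","side"]:
    bot.read_camera(n)
    for q,z in [("carrier",.014),("feed_rack",.014),("slim_mid",.108),("wide_mid",.086),("square_mid",.098),("flat_mid",.096),("cap_slim",.014),("cap_wide",.014),("cap_square",.014),("cap_flat",.014)]:
        r=bot.find_in(q,n)[:2]
        for d in r: print(n,q,round(d['p'],2),np.round(d['bbox'],1),np.round(ray(n,d['bbox'][0],d['bbox'][1],z if 'cap' in q else .05)[:2],4))
s=bot.get_state();print(R.from_rotvec(s['ee_rot']).as_matrix().round(3),s['clock'])
E
```

```text
top carrier 0.79 [335.4 187.6 142.9  63.2] [ 0.5241 -0.1883]
top feed_rack 0.82 [162.  171.2 135.4  62.2] [0.5567 0.2053]
top slim_mid 0.84 [325.2 179.8  24.8  22.6] [ 0.5415 -0.1651]
top wide_mid 0.66 [359.8 174.6  27.1  24.8] [ 0.5542 -0.2432]
top square_mid 0.73 [297.9 178.9  25.5  22.1] [ 0.5428 -0.1034]
top flat_mid 0.73 [391.  173.5  33.7  16.8] [ 0.5575 -0.3136]
top cap_wide 0.5 [360.  200.9  15.7  16.4] [ 0.4958 -0.2535]
top cap_square 0.44 [360.5 201.9  17.3  14.9] [ 0.4935 -0.2547]
top cap_flat 0.55 [391.5 172.8  34.3  17.7] [ 0.5628 -0.3271]
side carrier 0.76 [319.3 301.1 161.6 161.7] [ 0.5102 -0.2611]
side slim_mid 0.71 [306.6 252.1  23.5  51.8] [ 0.5442 -0.1599]
side wide_mid 0.68 [334.9 284.8  37.1  56. ] [ 0.5503 -0.2433]
side square_mid 0.85 [284.9 235.7  29.   49.9] [ 0.5275 -0.1058]
side flat_mid 0.96 [364.2 320.   44.9  60.8] [ 0.5542 -0.3168]
side cap_slim 0.49 [279.5 285.1  13.6  12.5] [ 0.4806 -0.1819]
side cap_wide 0.66 [302.1 312.6  23.8  23. ] [ 0.4899 -0.2475]
side cap_wide 0.53 [363.2 318.7  44.4  63.8] [ 0.5748 -0.2963]
side cap_square 0.66 [257.4 256.6  17.4  13.9] [ 0.4716 -0.1033]
side cap_flat 0.54 [333.4 349.1  15.8  19.6] [ 0.5022 -0.3221]
[[-0.     0.953  0.303]
 [-0.     0.303 -0.953]
 [-1.    -0.     0.   ]] 1.2
```

View pics/topF.png

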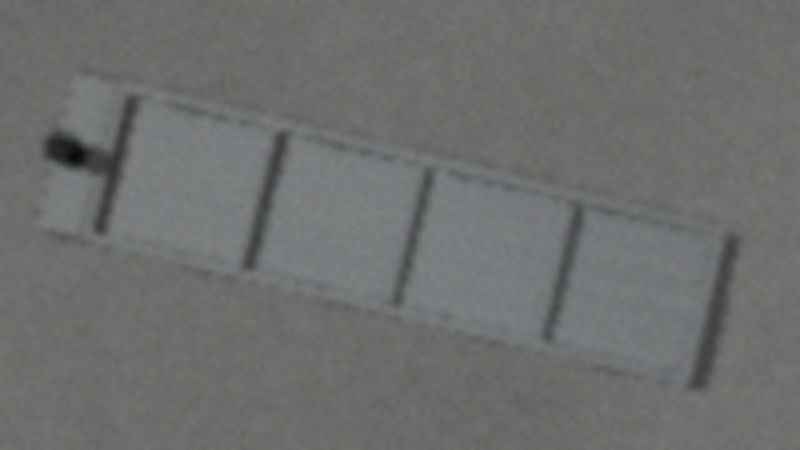

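View pics/topC.png

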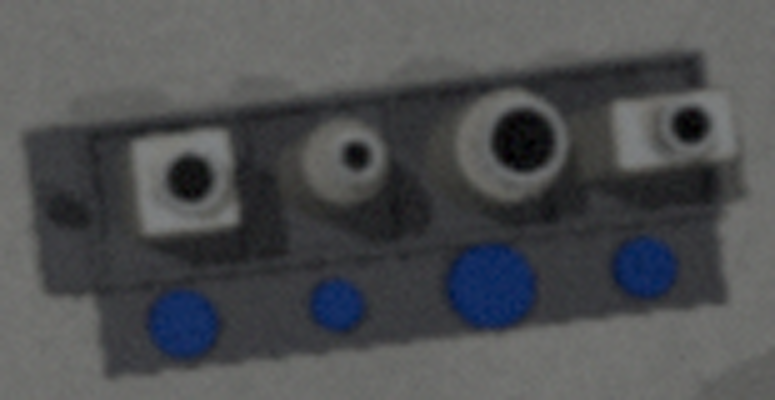

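```bash
cat > fit.py <<'E'
from h import *
from scipy.optimize import least_squares
import json
im=cv2.imread("pics/top0.png")
ys=[109.5,36.5,-36.5,-109.5]
def T(p,L):
    L=np.asarray(L,float)/1000; c,s=np.cos(p[2]),np.sin(p[2]); return np.c_[p[0]+c*L[:,0]-s*L[:,1],p[1]+s*L[:,0]+c*L[:,1],L[:,2]]
# caps
hsv=cv2.cvtColor(im,cv2.COLOR_BGR2HSV); m=((hsv[...,1]>150)&(abs(hsv[...,0].astype(int)-110)<15)).astype(np.uint8)
n,l,st,ce=cv2.connectedComponentsWithStats(m)
c=[(ce[i],st[i,4]) for i in range(1,n) if 250<ce[i][0]<420 and 180<ce[i][1]<220 and st[i,4]>20]
c.sort(key=lambda a:a[0][0]); print(c)
cp=np.array([a[0] for a in c])
Lc=[(-60,y,13) for y in ys]
f=least_squares(lambda p:(proj("top",T(p,Lc))-cp).ravel(),[.53,-.19,.1]); pc=f.x; print("carrier",pc,np.degrees(pc[2]),f.fun.round(2))
o=np.array([85,125.])
px=np.array([(65,150),(733,230),(137,98),(285,132),(430,168),(578,207),(95,232),(245,268),(393,303),(545,340)])/5+o
Lf=[(0,160.5,36),(39,-148.5,14)]+[(34,y-2.5,14) for y in (146,73,0,-73)]+[(-34,y-1,14) for y in (146,73,0,-73)]
f=least_squares(lambda p:(proj("top",T(p,Lf))-px).ravel(),[.55,.2,-.2],loss='soft_l1'); pf=f.x; print("feed",pf,np.degrees(pf[2]),f.fun.round(2))
json.dump([pc.tolist(),pf.tolist()],open("poses.json","w"))
def draw(n,src,p,out,box,k=5):
    I=cv2.resize(src[box[1]:box[3],box[0]:box[2]],None,fx=k,fy=k,interpolation=cv2.INTER_CUBIC)
    I=cv2.convertScaleAbs(I,alpha=1.6)
    def poly(L,col):
        q=((proj(n,T(p,L))-box[:2]+.5)*k-.5).astype(int); cv2.polylines(I,[q.reshape(-1,1,2)],True,col,1)
    for y in ys: poly([(34,y+34,14),(34,y-34,14),(-34,y-34,14),(-34,y+34,14)],(0,255,0)); poly([(-60+16*np.cos(a),y+16*np.sin(a),14) for a in np.linspace(0,6.3,20)],(0,200,200))
    poly([(39,148.5,14),(39,-148.5,14),(-39,-148.5,14),(-39,148.5,14)],(0,0,255))
    poly([(7*np.cos(a),160.5+7*np.sin(a),36) for a in np.linspace(0,6.3,20)],(255,0,255))
    cv2.imwrite(out,I)
draw("top",im,pf,"pics/oF.png",(85,125,245,215)); draw("top",im,pc,"pics/oC.png",(260,145,415,225))
s=cv2.imread("pics/side0.png")
draw("side",s,pf,"pics/oFs.png",(210,125,280,215),6); draw("side",s,pc,"pics/oCs.png",(235,205,405,375),3)
E
python3 fit.py; python3 -c "
import cv2,numpy as np
a=[cv2.imread('pics/'+n+'.png') for n in ('oF','oC')]
cv2.imwrite('pics/o2.png',cv2.resize(np.vstack([a[0],cv2.copyMakeBorder(a[1],0,0,0,25,0)]),None,fx=.7,fy=.7))
a=[cv2.imread('pics/'+n+'.png') for n in ('oFs','oCs')]
cv2.imwrite('pics/o3.png',np.hstack([cv2.resize(a[0],(350,450)),cv2.resize(a[1],(450,450))]))"
```

```text
[(array([296.16296296, 209.3037037 ]), np.int32(135)), (array([326.97402597, 205.62337662]), np.int32(77)), (array([357.83856502, 201.60089686]), np.int32(223)), (array([388.6       , 198.15454545]), np.int32(110))]
carrier [ 0.54830697 -0.20448934  0.13341508] 7.644121091686968 [-0.03 -0.01 -0.02 -0.08 -0.03  0.2   0.08 -0.11]
feed [ 0.55820655  0.20200357 -0.22753163] -13.036601883879511 [-0.32 -0.19  0.25  0.02 -0.63 -0.64 -0.44 -0.19  0.42 -0.12  0.75 -0.63
  0.08  0.22 -0.08  0.31  0.22  0.63 -0.21  0.56]
```

View pics/o2.png

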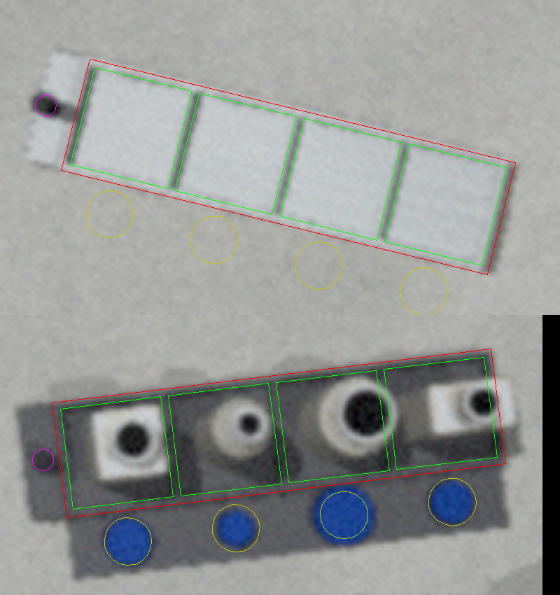

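View pics/o3.png

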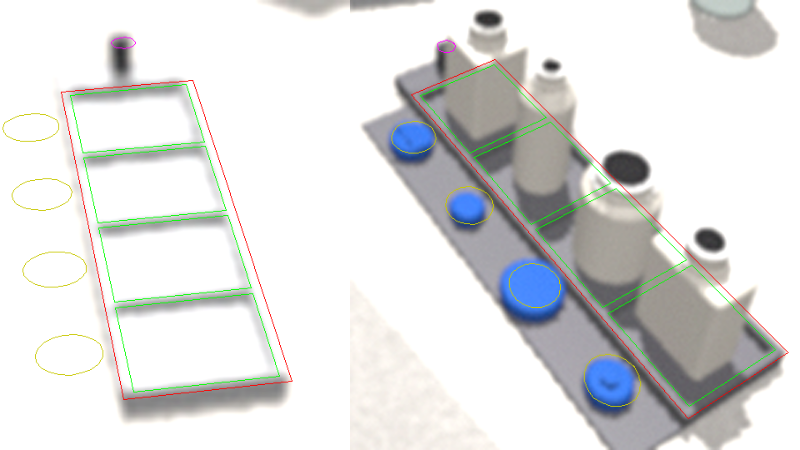

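```bash
cat > tgt.py <<'E'
from h import *
import json
pc,pf=json.load(open("poses.json"))
def loc(p,P):
    c,s=np.cos(p[2]),np.sin(p[2]); d=np.array(P[:2])-p[:2]; return np.array([c*d[0]+s*d[1],-s*d[0]+c*d[1]])*1000
def glob(p,l):
    c,s=np.cos(p[2]),np.sin(p[2]); l=np.array(l)/1000; return np.array(p[:2])+[c*l[0]-s*l[1],s*l[0]+c*l[1]]
E
python3 - <<'E'
from tgt import *
for n,u,v,z in [("square",190,179,.098),("slim",357,156,.108),("wide",524,140,.086),("flat",690,126,.096)]:
    P=ray("top",(u+.5)/5-.5+260,(v+.5)/5-.5+145,z); print(n,P.round(4),loc(pc,P).round(1))
s=cv2.imread("pics/side0.png")
cv2.imwrite("pics/sC.png",cv2.convertScaleAbs(cv2.resize(s[200:360,255:400],None,fx=3.7,fy=3.7,interpolation=cv2.INTER_CUBIC),alpha=1.3))
for y in (109.5,36.5,-36.5,-109.5): print("C",glob(pc,(0,y)).round(4),"F",glob(pf,(0,y)).round(4))
E
```

```text
square [ 0.5354 -0.0975  0.098 ] [  1.5 107.8]
slim [ 0.5452 -0.167   0.108 ] [ 1.9 37.6]
wide [ 0.5551 -0.2436  0.086 ] [  1.5 -39.7]
flat [ 0.5609 -0.3119  0.096 ] [  -1.8 -108.2]
C [ 0.5337 -0.096 ] F [0.5829 0.3087]
C [ 0.5435 -0.1683] F [0.5664 0.2376]
C [ 0.5532 -0.2407] F [0.55   0.1664]
C [ 0.5629 -0.313 ] F [0.5335 0.0953]
```

View pics/sC.png

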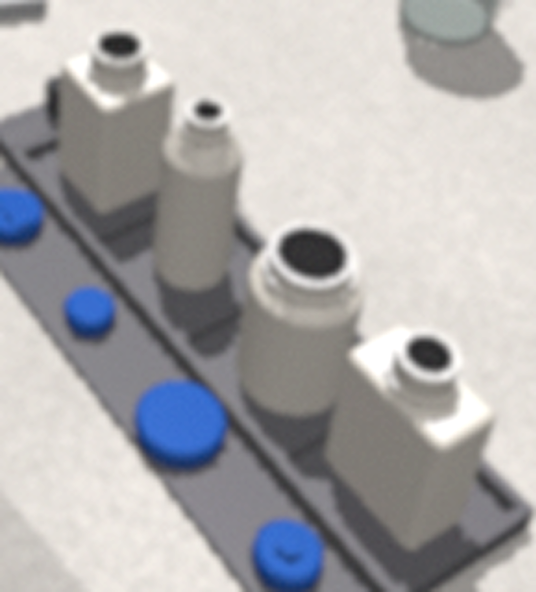

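```bash
cat > go.py <<'E'
import sys
from tgt import *
# go.py C|F lx ly [z]: remaining turn and then shift in axes after the turn
def go(f,lx,ly,z):
    p=pc if f=="C" else pf; x,y=glob(p,(lx,ly)); s=bot.get_state()
    M=R.from_rotvec(s['ee_rot']).as_matrix(); h=np.degrees(np.arctan2(M[1,2],M[0,2]))
    turn=-((np.degrees(p[2])-h+180)%360-180)
    d=np.array([x,y,z])-s['position']
    N=M@R.from_rotvec([np.radians(turn),0,0]).as_matrix()
    print("t",round(s['clock'],2),"pos",s['position'].round(4),"turn",round(turn,2),"shift mm",(N.T@d*1000).round(1),"tilt",np.degrees(np.arccos(-M[2,0])).round(2),"w",round(s['grip_width'],4),"F",s['force'].round(1), "loc",loc(p,s['position']).round(1))
go(sys.argv[1],float(sys.argv[2]),float(sys.argv[3]),float(sys.argv[4]))
E
python3 go.py C -1 -109 .2
```

```text
t 1.2 pos [ 0.1969 -0.6195  0.2226] turn -80.01 shift mm [ 22.6 255.5 402.5] tilt 0.0 w 0.0872 F [-0.2 -0.3 -0.1] loc [-403.5 -364.5]
```

```bash
python3 -m crank '[[[0,0,0,-10,0.087],[0,0,0,-10,0.087],[0,0,0,-10,0.087],[0,0,0,-10,0.087],[0,0,0,-10,0.087],[0,0,0,-10,0.087],[0,0,0,-10,0.087],[0,0,0,-10,0.087],[0,0,0,0,0.087]]]'; python3 go.py C -1 -109 .2
```

```text
clock: 2.33
position: [0.1968, -0.6195, 0.2225]
ee_rot: [-0.104, 1.568, 0.104]
force: [0.7, -0.1, 0.2]
grip_width: 0.0871
t 2.33 pos [ 0.1968 -0.6195  0.2225] turn -0.08 shift mm [ 22.6 255.5 402.6] tilt 0.01 w 0.0871 F [ 0.7 -0.1  0.2] loc [-403.6 -364.5]
```

```bash
python3 -m crank '[[[0.002,0.0255,0.0403,0,0.087],[0.002,0.0255,0.0403,0,0.087],[0.002,0.0255,0.0403,0,0.087],[0.002,0.0255,0.0403,0,0.087],[0.002,0.0255,0.0403,0,0.087],[0.002,0.0255,0.0403,0,0.087],[0.002,0.0255,0.0403,0,0.087],[0.002,0.0255,0.0403,0,0.087],[0.002,0.0255,0.0403,0,0.087],[0.002,0.0255,0.0403,0,0.087],[0,0,0,0,0.087]]]'; python3 go.py C -1 -109 .033
python3 - <<'E'
from h import *
im=bot.read_camera("wrist"); cv2.imwrite("pics/w1.png",im[:,:,::-1])
E
```

```text
clock: 3.7
position: [0.5655, -0.3084, 0.2022]
ee_rot: [-0.105, 1.567, 0.108]
force: [-0.3, 0.1, -0.1]
grip_width: 0.0871
t 3.7 pos [ 0.5655 -0.3084  0.2022] turn 0.12 shift mm [169.2  -4.1  -4.4] tilt 0.15 w 0.0871 F [-0.3  0.1 -0.1] loc [   3.2 -105.3]
```

View pics/w1.png

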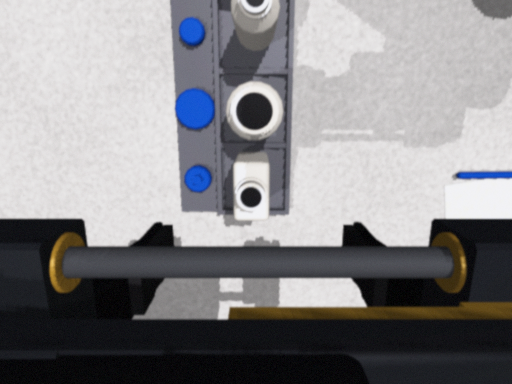

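The wrist view shows the flat bottle's hole at (251,197), the wide bottle's at (254,111), and caps at (197,179), (195,108) and (191,31). I'll check the carrier pose against these.

```bash
python3 - <<'E'
from tgt import *
for n,u,v,z in [("flat",251,197,.096),("wide",254,111,.086),("slim",255,5,.108),("capf",197,179,.014),("capw",195,108,.014),("caps",191,31,.014),("cornerR",287,212,.014),("cornerL",217,213,.014)]:
    P=ray("wrist",u,v,z); print(n,P.round(4),loc(pc,P).round(1))
E
python3 go.py C -1 -109 .033
```

```text
flat [ 0.5586 -0.3162  0.096 ] [  -4.6 -112.1]
wide [ 0.552  -0.2473  0.086 ] [ -2.  -42.9]
slim [ 0.5436 -0.1765  0.108 ] [-0.9 28.4]
capf [ 0.5002 -0.3255  0.014 ] [ -63.7 -113.6]
capw [ 0.4917 -0.2526  0.014 ] [-62.5 -40.2]
caps [ 0.4816 -0.1816  0.014 ] [-63.1  31.6]
cornerR [ 0.6011 -0.3492  0.014 ] [  33.1 -150.4]
cornerL [ 0.5253 -0.3605  0.014 ] [ -43.5 -151.5]
t 3.75 pos [ 0.5637 -0.3111  0.2023] turn -0.02 shift mm [169.3  -1.4  -2.1] tilt 0.05 w 0.0869 F [-0.2 -0.6  0.8] loc [   1.1 -107.7]
```

```bash
python3 - <<'E'
from tgt import *
bot.read_camera("wrist");
im=bot.read_camera("wrist"); cv2.imwrite("pics/w2.png",im[:,:,::-1])
hsv=cv2.cvtColor(im,cv2.COLOR_RGB2HSV); m=((hsv[...,1]>150)&(abs(hsv[...,0].astype(int)-110)<15)).astype(np.uint8)
n,l,st,ce=cv2.connectedComponentsWithStats(m)
for i in range(1,n):
    if st[i,4]>200: print(ce[i],st[i],loc(pc,ray("wrist",*ce[i],.0135)).round(1))
m=(im.max(2)<45).astype(np.uint8); n,l,st,ce=cv2.connectedComponentsWithStats(m)
for i in range(1,n):
    if st[i,4]>150 and ce[i][1]<215: print("dark",ce[i],st[i],*[loc(pc,ray("wrist",*ce[i],z)).round(1) for z in (.086,.096)])
E
python3 go.py C -1 -109 .033
```

```text
[194.95164076  26.11226252] [183  12  25  29 579] [-61.1  33.3]
[198.27769111 103.8549142 ] [ 179   84   39   41 1282] [-61.3 -38.8]
[201.30960854 174.20640569] [188 161  27  27 562] [ -61.4 -111.2]
[486.15272727 169.36      ] [462 167  50   6 275] [ 241.3 -107. ]
dark [258.48903509 105.0372807 ] [242  88  34  35 912] [ -0.5 -41. ] [ -0.5 -41.1]
dark [255.37837838 191.31274131] [247 183  18  18 259] [  -3.4 -112.4] [  -3.3 -110. ]
t 3.85 pos [ 0.5619 -0.314   0.2024] turn -0.2 shift mm [169.4   1.4   0.2] tilt 0.04 w 0.0869 F [-0.4 -0.1 -0.9] loc [  -1.1 -110.3]
```

View pics/w2.png

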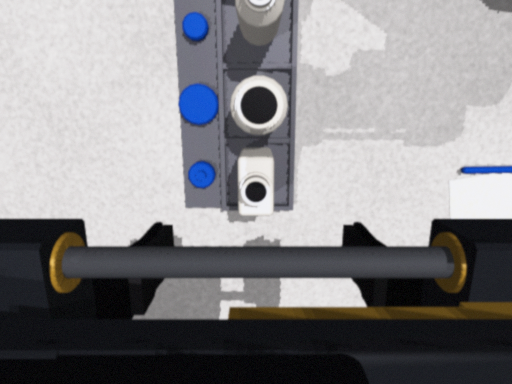

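```bash
python3 -m crank '[[[0.03,0,-0.001,0,0.087],[0.03,0,0,0,0.087],[0.03,0,0,0,0.087],[0.03,0,0,0,0.087],[0.024,0,0,0,0.087],[0,0,0,0,0.087],[0,0,0,0,0.087]]]'; python3 go.py C -2.5 -109.5 .033
```

```text
clock: 4.72
position: [0.5615, -0.3144, 0.0598]
ee_rot: [-0.104, 1.567, 0.102]
force: [-0.4, -0.2, 0.1]
grip_width: 0.0871
t 4.72 pos [ 0.5615 -0.3144  0.0598] turn -0.13 shift mm [26.8  1.2 -1. ] tilt 0.08 w 0.0871 F [-0.4 -0.2  0.1] loc [  -1.5 -110.7]
```

```bash
python3 -m crank '[[[0.014,0.001,-0.001,0,0.087],[0.013,0,0,0,0.087],[0,0,0,0,0.06],[0,0,0,0,0.04],[0,0,0,0,0.02],[0,0,0,0,0.02],[0,0,0,0,0.02],[0,0,0,0,0.02]]]'; python3 go.py C -2.5 -109.5 .033;python3 - <<'E'
from h import *
im=bot.read_camera("side"); cv2.imwrite("pics/s1.png",im[:,:,::-1])
E
```

```text
clock: 5.72
position: [0.5604, -0.3125, 0.0316]
ee_rot: [-0.105, 1.568, 0.105]
force: [0.5, -1.5, -0.4]
grip_width: 0.0347
t 5.72 pos [ 0.5604 -0.3125  0.0316] turn -0.01 shift mm [-1.4 -0.9 -0.1] tilt 0.01 w 0.0347 F [ 0.5 -1.5 -0.4] loc [  -2.4 -108.6]
```

View pics/s1.png

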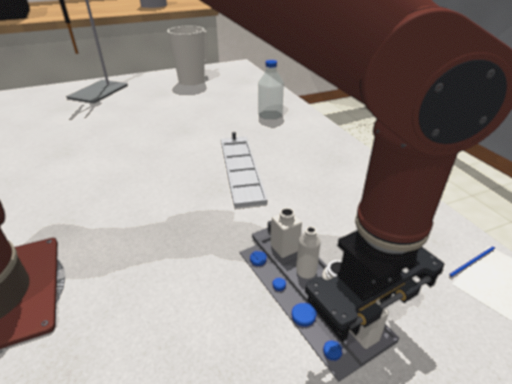

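```bash
python3 -m crank '[[[0,0,0,0,0.02],[0,0,0,0,0.02],[0,0,0,0,0.02],[-0.01,0,0,0,0.02],[-0.03,0,0,0,0.02],[-0.03,0,0,0,0.02],[-0.03,0,0,0,0.02],[-0.03,0,0,0,0.02],[-0.03,0,0,0,0.02],[0,0,0,0,0.02]]]'; python3 go.py F 0 109.5 .19
```

```text
clock: 7.02
position: [0.5617, -0.3129, 0.1948]
ee_rot: [-0.107, 1.564, 0.103]
force: [-0.0, 0.4, -1.6]
grip_width: 0.032
t 7.03 pos [ 0.5617 -0.3129  0.1948] turn 20.67 shift mm [   3.5  610.3 -119.5] tilt 0.28 w 0.032 F [-0.   0.4 -1.6] loc [ 119.5 -500.8]
```

```bash
python3 -m crank '[[[0,0,0,5,0.02],[0,0,0,5,0.02],[0,0,0,5,0.02],[0,0,0,5.7,0.02],[0,0.02,-0.004,0,0.02],[0,0.035,-0.007,0,0.02],[0,0.035,-0.007,0,0.02],[0,0.035,-0.007,0,0.02],[0,0.035,-0.007,0,0.02],[0,0.035,-0.007,0,0.02],[0,0.035,-0.007,0,0.02],[0,0.035,-0.007,0,0.02]]]'; python3 go.py F 0 109.5 .19
```

```text
clock: 8.52
position: [0.5678, -0.0395, 0.1912]
ee_rot: [0.176, 1.564, -0.176]
force: [0.6, -0.0, -0.6]
grip_width: 0.0317
t 8.53 pos [ 0.5678 -0.0395  0.1912] turn 0.21 shift mm [  1.2 342.6 -63.8] tilt 0.04 w 0.0317 F [ 0.6 -0.  -0.6] loc [  63.8 -233.1]
```

```bash
python3 -m crank '[[[0,0.035,-0.007,0,0.02],[0,0.035,-0.007,0,0.02],[0,0.035,-0.007,0,0.02],[0,0.035,-0.007,0,0.02],[0,0.035,-0.007,0,0.02],[0,0.035,-0.007,0,0.02],[0,0.035,-0.007,0,0.02],[0,0.035,-0.007,0,0.02],[0,0.035,-0.007,0,0.02],[0,0,0,0,0.02],[0,0,0,0,0.02]]]'; python3 go.py F 0 109.5 .19
```

```text
clock: 9.9
position: [0.5777, 0.2789, 0.1912]
ee_rot: [0.177, 1.564, -0.178]
force: [-0.6, -0.1, -0.1]
grip_width: 0.0318
t 9.9 pos [0.5777 0.2789 0.1912] turn 0.1 shift mm [ 1.2 30.2 -1.6] tilt 0.05 w 0.0318 F [-0.6 -0.1 -0.1] loc [ 1.6 79.3]
```

Run:
```python
from tgt import *
im=bot.read_camera("wrist")[:,:,::-1].copy(); 
for y in (109.5,36.5):
    L=[(34,y+34),(34,y-34),(-34,y-34),(-34,y+34)]
    q=proj("wrist",[[*glob(pf,l),.014] for l in L]).astype(int); cv2.polylines(im,[q.reshape(-1,1,2)],True,(0,255,0),1)
q=proj("wrist",[[*glob(pf,(0,160.5)),.036]])[0].astype(int); cv2.circle(im,tuple(map(int,q)),4,(255,0,255),1)
cv2.imwrite("pics/w3.png",im)
```

```text
(no output)
```

View pics/w3.png

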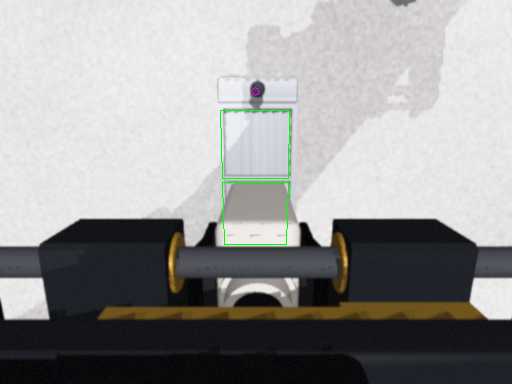

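```bash
python3 -m crank '[[[0,0.015,0,0,0.02],[0,0.0155,-0.001,0,0.02],[0.025,0,0,0,0.02],[0.03,0,0,0,0.02],[0.03,0,0,0,0.02],[0.03,0,0,0,0.02],[0.015,0,0,0,0.02],[0,0,0,0,0.02],[0,0,0,0,0.02]]]'; python3 go.py F 1 110 .032
```

```text
clock: 11.08
position: [0.5851, 0.3095, 0.0629]
ee_rot: [0.18, 1.562, -0.178]
force: [0.3, 0.4, -0.4]
grip_width: 0.0316
t 11.07 pos [0.5851 0.3095 0.0629] turn -0.02 shift mm [30.9 -0.8 -1. ] tilt 0.11 w 0.0316 F [ 0.3  0.4 -0.4] loc [  1.9 110.8]
```

```bash
python3 -m crank '[[[0.012,-0.001,-0.001,0,0.02],[0.01,0,0,0,0.02],[0.005,0,0,0,0.02],[0,0,0,0,0.02],[0,0,0,0,0.02]]]'; python3 go.py F 1 110 .032
python3 - <<'E'
from h import *
im=bot.read_camera("side"); cv2.imwrite("pics/s2.png",cv2.resize(im[50:250,150:350,::-1],None,fx=3,fy=3))
E
```

```text
clock: 11.7
position: [0.5833, 0.3081, 0.0348]
ee_rot: [0.179, 1.563, -0.179]
force: [-0.9, -0.0, -0.5]
grip_width: 0.0321
t 11.7 pos [0.5833 0.3081 0.0348] turn -0.03 shift mm [2.8 1.  0.5] tilt 0.02 w 0.0321 F [-0.9 -0.  -0.5] loc [  0.5 109. ]
```

View pics/s2.png

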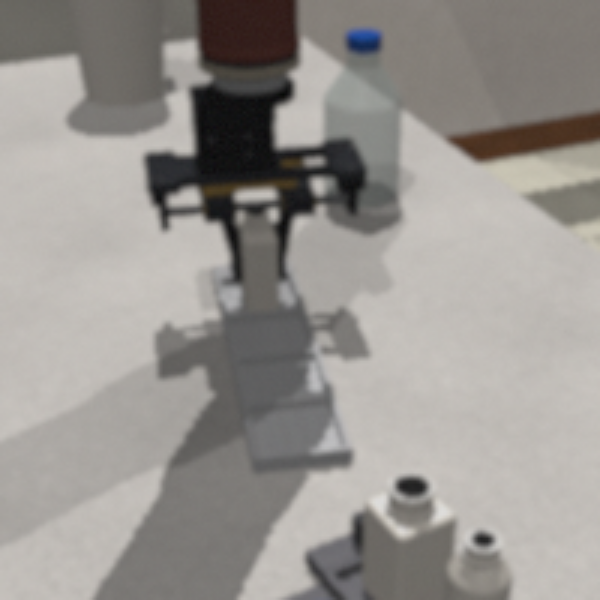

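```bash
python3 -m crank '[[[0.0015,0.001,0,0,0.02],[0.001,0,0,0,0.02],[0,0,0,0,0.02],[0,0,0,0,0.034],[0,0,0,0,0.05],[0,0,0,0,0.087],[0,0,0,0,0.087],[0,0,0,0,0.087],[0,0,0,0,0.087]]]'; python3 go.py F 0 110 .032; python3 -m crank '[[[-0.015,0,0,0,0.087],[-0.03,0,0,0,0.087],[-0.04,0,0,0,0.087],[-0.04,0,0,0,0.087],[-0.03,0,0,0,0.087],[0,0,0,0,0.087]]]'; python3 go.py C -2 -41 .19
```

```text
clock: 12.88
position: [0.5834, 0.309, 0.0321]
ee_rot: [0.179, 1.563, -0.179]
force: [-0.3, 0.1, 0.4]
grip_width: 0.0761
t 12.88 pos [0.5834 0.309  0.0321] turn -0.03 shift mm [ 0.1  0.1 -0.4] tilt 0.0 w 0.0761 F [-0.3  0.1  0.4] loc [  0.4 109.9]
clock: 13.62
position: [0.5846, 0.3101, 0.1912]
ee_rot: [0.181, 1.559, -0.176]
force: [-0.3, 0.1, -0.1]
grip_width: 0.0871
t 13.62 pos [0.5846 0.3101 0.1912] turn -20.7 shift mm [-4.000e-01 -5.462e+02 -1.064e+02] tilt 0.33 w 0.0871 F [-0.3  0.1 -0.1] loc [104.4 505.2]
```

```bash
python3 -m crank '[[[0,0,0,-7,0.087],[0,0,0,-7,0.087],[0,0,0,-6.7,0.087],[0,-0.03,-0.005,0,0.087],[0,-0.058,-0.011,0,0.087],[0,-0.058,-0.011,0,0.087],[0,-0.058,-0.011,0,0.087],[0,-0.058,-0.011,0,0.087],[0,-0.058,-0.011,0,0.087],[0,-0.058,-0.011,0,0.087],[0,-0.058,-0.011,0,0.087],[0,-0.058,-0.011,0,0.087]]]'; python3 go.py C 0 -40.5 .19
```

```text
clock: 15.12
position: [0.5562, -0.1948, 0.1871]
ee_rot: [-0.105, 1.568, 0.105]
force: [0.3, -0.4, -0.6]
grip_width: 0.0869
t 15.12 pos [ 0.5562 -0.1948  0.1871] turn -0.0 shift mm [ -2.9 -49.   -9.1] tilt 0.01 w 0.0869 F [ 0.3 -0.4 -0.6] loc [9.1 8.5]
```

```bash
python3 -m crank '[[[0,-0.035,-0.006,0,0.087],[0,-0.01,-0.002,0,0.087],[0,0,0,0,0.087],[0,0,0,0,0.087]]]'; python3 go.py C 0 -40.5 .19;python3 - <<'E'
from tgt import *
bot.read_camera("wrist")
im=bot.read_camera("wrist"); cv2.imwrite("pics/w4.png",im[:,:,::-1])
E
```

```text
clock: 15.62
position: [0.5554, -0.2364, 0.1871]
ee_rot: [-0.106, 1.568, 0.107]
force: [0.7, 0.5, 0.6]
grip_width: 0.0868
t 15.62 pos [ 0.5554 -0.2364  0.1871] turn 0.15 shift mm [-2.9 -7.9 -2.8] tilt 0.04 w 0.0868 F [0.7 0.5 0.6] loc [  2.8 -32.6]
```

View pics/w4.png

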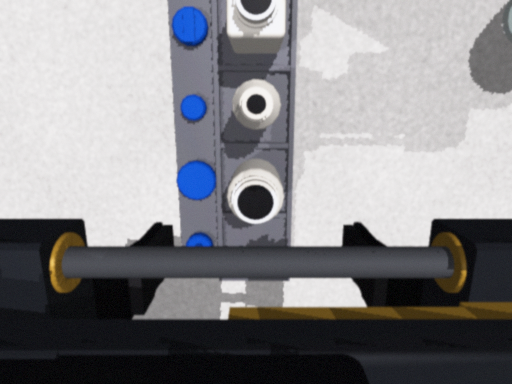

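```bash
python3 go.py C 0 -40.5 .027;python3 - <<'E'
from tgt import *
for n,u,v,z in [("wide",255,203,.086),("slim",256,104,.108),("square",256,2,.098),("capsl",193,107,.0135)]: print(n,loc(pc,ray("wrist",u,v,z)).round(1))
E
```

```text
t 15.72 pos [ 0.5554 -0.2368  0.1872] turn 0.13 shift mm [160.2  -7.5  -2.7] tilt 0.02 w 0.0874 F [ 0.1  0.1 -0. ] loc [  2.7 -33. ]
wide [  0.4 -41.2]
slim [ 1.2 36.6]
square [  1.  103.5]
capsl [-60.3  35.2]
```

```bash
python3 -m crank '[[[0,-0.0075,-0.002,0,0.087],[0.03,0,0,0,0.087],[0.04,0,0,0,0.087],[0.04,0,0,0,0.087],[0.03,0,0,0,0.087],[0.015,0,0,0,0.087],[0.004,0,0,0,0.087],[0,0,0,0,0.07],[0,0,0,0,0.05],[0,0,0,0,0.035],[0,0,0,0,0.035],[0,0,0,0,0.035]]]'; python3 go.py C 0.5 -40.7 .027
```

```text
clock: 17.23
position: [0.5541, -0.2464, 0.0284]
ee_rot: [-0.105, 1.568, 0.104]
force: [-0.5, -0.2, 1.7]
grip_width: 0.0492
t 17.23 pos [ 0.5541 -0.2464  0.0284] turn -0.01 shift mm [1.4 1.7 0.3] tilt 0.03 w 0.0492 F [-0.5 -0.2  1.7] loc [  0.2 -42.4]
```

```bash
python3 -m crank '[[[0,0,0,0,0.035],[0,0,0,0,0.035],[0,0,0,0,0.035]]]'; python3 go.py C 0.5 -40.7 .027
```

```text
clock: 17.6
position: [0.5541, -0.2465, 0.0283]
ee_rot: [-0.105, 1.568, 0.104]
force: [-1.1, -0.1, 5.0]
grip_width: 0.0495
t 17.6 pos [ 0.5541 -0.2465  0.0283] turn -0.01 shift mm [1.3 1.7 0.3] tilt 0.02 w 0.0495 F [-1.1 -0.1  5. ] loc [  0.2 -42.4]
```

```bash
python3 -m crank '[[[-0.01,0,0,0,0.035],[-0.03,0,0,0,0.035],[-0.03,0,0,0,0.035],[-0.03,0,0,0,0.035],[-0.03,0,0,0,0.035],[-0.03,0,0,0,0.035],[0,0,0,0,0.035]]]'; python3 go.py F 1 35 .19;python3 - <<'E'
from tgt import *
im=bot.read_camera("side"); cv2.imwrite("pics/s3.png",im[:,:,::-1])
E
```

```text
clock: 18.48
position: [0.5551, -0.2466, 0.1909]
ee_rot: [-0.106, 1.565, 0.103]
force: [0.1, 0.4, -0.1]
grip_width: 0.0495
t 18.48 pos [ 0.5551 -0.2466  0.1909] turn 20.67 shift mm [ 1.000e-01  4.728e+02 -9.720e+01] tilt 0.24 w 0.0495 F [ 0.1  0.4 -0.1] loc [  98.2 -437.8]
```

View pics/s3.png

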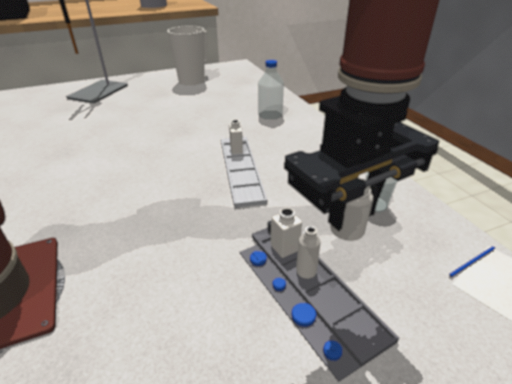

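```bash
python3 -m crank '[[[0,0,0,5,0.035],[0,0,0,5,0.035],[0,0,0,5,0.035],[0,0,0,5.7,0.035],[0,0.02,-0.004,0,0.035],[0,0.035,-0.0072,0,0.035],[0,0.035,-0.0072,0,0.035],[0,0.035,-0.0072,0,0.035],[0,0.035,-0.0072,0,0.035],[0,0.035,-0.0072,0,0.035],[0,0.035,-0.0072,0,0.035],[0,0.035,-0.0072,0,0.035]]]';  python3 -m crank '[[[0,0.035,-0.0072,0,0.035],[0,0.035,-0.0072,0,0.035],[0,0.035,-0.0072,0,0.035],[0,0.035,-0.0072,0,0.035],[0,0.035,-0.0072,0,0.035],[0,0.02,-0.004,0,0.035],[0,0.01,-0.002,0,0.035],[0,0,0,0,0.035],[0,0,0,0,0.035]]]'; python3 go.py F 1 35 .19
```

```text
clock: 20.02
position: [0.5598, 0.0268, 0.1875]
ee_rot: [0.176, 1.565, -0.176]
force: [1.1, 0.1, -0.2]
grip_width: 0.0497
clock: 21.15
position: [0.5664, 0.2321, 0.1879]
ee_rot: [0.179, 1.563, -0.18]
force: [-0.1, -0.5, -0.3]
grip_width: 0.0496
t 21.15 pos [0.5664 0.2321 0.1879] turn -0.07 shift mm [-2.1  3.8 -0.1] tilt 0.04 w 0.0496 F [-0.1 -0.5 -0.3] loc [ 1.1 31.2]
```

```bash
python3 -m crank '[[[0.02,0.0035,0,0,0.035],[0.03,0,0,0,0.035],[0.03,0,0,0,0.035],[0.03,0,0,0,0.035],[0.025,0,0,0,0.035],[0.01,0,0,0,0.035],[0,0,0,0,0.035],[0,0,0,0,0.035]]]'; python3 go.py F 1 35 .0285
```

```text
clock: 22.15
position: [0.5676, 0.2369, 0.044]
ee_rot: [0.18, 1.562, -0.179]
force: [-0.1, -0.2, -1.1]
grip_width: 0.0496
t 22.15 pos [0.5676 0.2369 0.044 ] turn -0.04 shift mm [15.5 -1.1 -0.3] tilt 0.08 w 0.0496 F [-0.1 -0.2 -1.1] loc [ 1.3 36.1]
```

```bash
python3 -m crank '[[[0.01,-0.001,0,0,0.035],[0.004,0,0,0,0.035],[0,0,0,0,0.035],[0,0,0,0,0.035]]]'; python3 go.py F 1 35 .0285
```

```text
clock: 22.65
position: [0.5668, 0.2358, 0.0291]
ee_rot: [0.179, 1.563, -0.179]
force: [-0.1, -0.4, -0.2]
grip_width: 0.0491
t 22.65 pos [0.5668 0.2358 0.0291] turn -0.03 shift mm [0.6 0.2 0.2] tilt 0.01 w 0.0491 F [-0.1 -0.4 -0.2] loc [ 0.8 34.8]
```

```bash
python3 -m crank '[[[0.0005,0,0,0,0.035],[0,0,0,0,0.052],[0,0,0,0,0.065],[0,0,0,0,0.087],[0,0,0,0,0.087],[0,0,0,0,0.087],[-0.015,0,0,0,0.087],[-0.03,0,0,0,0.087],[-0.04,0,0,0,0.087],[-0.04,0,0,0,0.087],[-0.035,0,0,0,0.087],[0,0,0,0,0.087]]]'; python3 go.py C 1.5 37 .19
```

```text
clock: 24.15
position: [0.5683, 0.2368, 0.1929]
ee_rot: [0.181, 1.558, -0.177]
force: [0.3, 0.2, -0.5]
grip_width: 0.087
t 24.15 pos [0.5683 0.2368 0.1929] turn -20.7 shift mm [   1.9 -397.7  -77. ] tilt 0.35 w 0.087 F [ 0.3  0.2 -0.5] loc [ 78.5 434.7]
```

```bash
python3 -m crank '[[[0,0,0,-7,0.087],[0,0,0,-7,0.087],[0,0,0,-6.7,0.087],[0,-0.03,-0.006,0,0.087],[0,-0.055,-0.0105,0,0.087],[0,-0.055,-0.0105,0,0.087],[0,-0.055,-0.0105,0,0.087],[0,-0.055,-0.0105,0,0.087],[0,-0.055,-0.0105,0,0.087],[0,-0.055,-0.0105,0,0.087],[0,-0.03,-0.006,0,0.087],[0,0,0,0,0.087]]]'; python3 go.py C 1.5 37 .19;python3 - <<'E'
from tgt import *
for i in range(2): bot.read_camera("side")
im=bot.read_camera("wrist"); cv2.imwrite("pics/w5.png",im[:,:,::-1])
im=bot.read_camera("side"); cv2.imwrite("pics/s4.png",im[:,:,::-1])
E
python3 go.py C 1.5 37 .044
```

```text
clock: 25.65
position: [0.5434, -0.164, 0.1881]
ee_rot: [-0.101, 1.57, 0.101]
force: [-0.2, 1.1, -0.7]
grip_width: 0.0872
t 25.65 pos [ 0.5434 -0.164   0.1881] turn -0.29 shift mm [-1.9 -3.8  1. ] tilt 0.06 w 0.0872 F [-0.2  1.1 -0.7] loc [ 0.5 40.8]
t 25.85 pos [ 0.5445 -0.1592  0.1886] turn 0.11 shift mm [144.6  -8.5  -0.7] tilt 0.03 w 0.087 F [-1.   0.2 -0.2] loc [ 2.2 45.4]
```

View pics/w5.png

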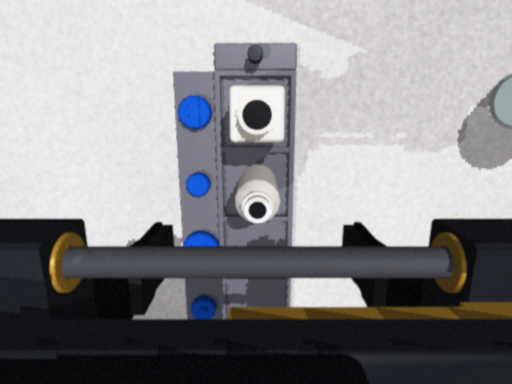

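View pics/s4.png

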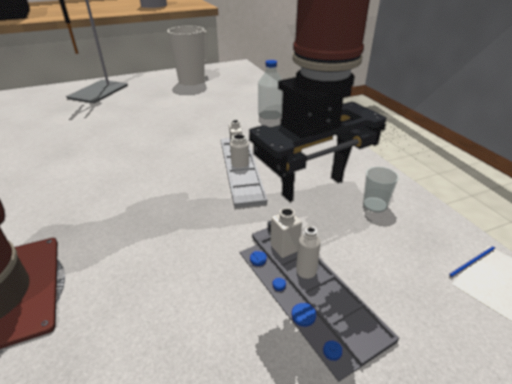

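Both delivered bottles stand upright. The wrist view shows the slim bottle's hole at (257,210) and the square bottle's at (257,114).

```bash
python3 - <<'E'
from tgt import *
for n,u,v,z in [("slim",257.5,210,.108),("square",257,114,.098),("capsl",198,184,.0135),("capsq",194.5,112,.0135)]: print(n,loc(pc,ray("wrist",u,v,z)).round(1))
E
python3 -m crank '[[[0,-0.0085,-0.0005,0,0.087],[0.03,0,0,0,0.087],[0.04,0,0,0,0.087],[0.03,0,0,0,0.087],[0.01,0,0,0,0.087],[0,0,0,0,0.087],[0,0,0,0,0.087]]]'; python3 go.py C 1.5 37 .044
```

```text
slim [ 1.9 37.6]
square [  1.4 108.2]
capsl [-59.4  36.8]
capsq [-59.8 108.9]
clock: 26.72
position: [0.5459, -0.1695, 0.08]
ee_rot: [-0.105, 1.566, 0.104]
force: [-0.6, -0.4, 1.2]
grip_width: 0.0868
t 26.73 pos [ 0.5459 -0.1695  0.08  ] turn -0.0 shift mm [36.   2.  -0.8] tilt 0.12 w 0.0868 F [-0.6 -0.4  1.2] loc [ 2.3 35. ]
```

```bash
python3 -m crank '[[[0.02,0.0025,-0.0005,0,0.087],[0.014,0,0,0,0.087],[0,0,0,0,0.07],[0,0,0,0,0.05],[0,0,0,0,0.035],[0,0,0,0,0.025],[0,0,0,0,0.025],[0,0,0,0,0.025],[0,0,0,0,0.025],[0,0,0,0,0.025]]]'; python3 go.py C 1.9 37.5 .044
```

```text
clock: 27.98
position: [0.5442, -0.1669, 0.0447]
ee_rot: [-0.105, 1.568, 0.105]
force: [0.4, 0.4, 0.2]
grip_width: 0.0373
t 27.98 pos [ 0.5442 -0.1669  0.0447] turn -0.01 shift mm [ 0.7 -0.3  1. ] tilt 0.01 w 0.0373 F [0.4 0.4 0.2] loc [ 0.9 37.8]
```

```bash
python3 -m crank '[[[0,0,0,0,0.025],[-0.01,0,0,0,0.025],[-0.03,0,0,0,0.025],[-0.03,0,0,0,0.025],[-0.03,0,0,0,0.025],[-0.03,0,0,0,0.025],[-0.02,0,0,0,0.025],[0,0,0,0,0.025],[0,0,0,7,0.025],[0,0,0,7,0.025],[0,0,0,6.7,0.025],[0,0,0,0,0.025]]]'; python3 go.py F 1 -36.5 .19
```

```text
clock: 29.48
position: [0.5436, -0.1667, 0.1935]
ee_rot: [0.179, 1.565, -0.178]
force: [0.1, -0.1, -0.8]
grip_width: 0.0372
t 29.48 pos [ 0.5436 -0.1667  0.1935] turn 0.02 shift mm [  3.7 326.  -67.9] tilt 0.09 w 0.0372 F [ 0.1 -0.1 -0.8] loc [  68.9 -362.5]
```

```bash
python3 -m crank '[[[0,0.02,-0.004,0,0.025],[0,0.035,-0.0073,0,0.025],[0,0.035,-0.0073,0,0.025],[0,0.035,-0.0073,0,0.025],[0,0.035,-0.0073,0,0.025],[0,0.035,-0.0073,0,0.025],[0,0.035,-0.0073,0,0.025],[0,0.035,-0.0073,0,0.025],[0,0.03,-0.0063,0,0.025],[0,0.02,-0.004,0,0.025],[0,0.005,-0.002,0,0.025],[0,0,0,0,0.025]]]'; python3 -m crank '[[[0,0,0,0,0.025]]]'; python3 go.py F 1 -36.5 .19
```

```text
clock: 30.98
position: [0.5504, 0.1603, 0.1944]
ee_rot: [0.178, 1.564, -0.178]
force: [-0.1, -1.0, -0.8]
grip_width: 0.0378
clock: 31.1
position: [0.5509, 0.159, 0.1945]
ee_rot: [0.179, 1.563, -0.18]
force: [-0.5, -0.6, 0.4]
grip_width: 0.0372
t 31.1 pos [0.5509 0.159  0.1945] turn -0.08 shift mm [ 4.5  7.1 -1.6] tilt 0.03 w 0.0372 F [-0.5 -0.6  0.4] loc [  2.6 -43.6]
```

```bash
python3 -m crank '[[[0.02,0.0065,-0.0015,0,0.025],[0.03,0,0,0,0.025],[0.03,0,0,0,0.025],[0.03,0,0,0,0.025],[0.015,0,0,0,0.025],[0.006,0,0,0,0.025],[0,0,0,0,0.025],[0,0,0,0,0.025]]]'; python3 go.py F 1 -36.5 .045
```

```text
clock: 32.1
position: [0.5515, 0.167, 0.0645]
ee_rot: [0.18, 1.562, -0.179]
force: [0.0, -0.8, -1.1]
grip_width: 0.0372
t 32.1 pos [0.5515 0.167  0.0645] turn -0.04 shift mm [19.5 -0.9 -0.4] tilt 0.09 w 0.0372 F [ 0.  -0.8 -1.1] loc [  1.4 -35.7]
```

```bash
python3 -m crank '[[[0.012,-0.001,0,0,0.025],[0.006,0,0,0,0.025],[0,0,0,0,0.025],[0,0,0,0,0.025]]]'; python3 go.py F 1 -36.5 .045
```

```text
clock: 32.6
position: [0.5505, 0.1658, 0.0454]
ee_rot: [0.179, 1.564, -0.179]
force: [0.5, 0.2, -1.1]
grip_width: 0.0373
t 32.6 pos [0.5505 0.1658 0.0454] turn -0.03 shift mm [0.4 0.6 0.4] tilt 0.02 w 0.0373 F [ 0.5  0.2 -1.1] loc [  0.6 -37.1]
```

```bash
python3 -m crank '[[[0.0006,0,0,0,0.025],[0,0,0,0,0.025],[0,0,0,0,0.038],[0,0,0,0,0.05],[0,0,0,0,0.087],[0,0,0,0,0.087],[0,0,0,0,0.087],[0,0,0,0,0.087],[-0.015,0,0,0,0.087],[-0.03,0,0,0,0.087],[-0.04,0,0,0,0.087],[-0.04,0,0,0,0.087]]]'; python3 -m crank '[[[-0.025,0,0,0,0.087],[0,0,0,-7,0.087],[0,0,0,-7,0.087],[0,0,0,-6.7,0.087]]]'; python3 go.py C 1.5 108 .19
```

```text
clock: 34.1
position: [0.5505, 0.166, 0.1723]
ee_rot: [0.179, 1.563, -0.178]
force: [0.4, 0.4, 0.1]
grip_width: 0.0869
clock: 34.6
position: [0.5506, 0.1659, 0.1962]
ee_rot: [-0.108, 1.567, 0.108]
force: [-0.2, 0.3, -1.2]
grip_width: 0.0871
t 34.6 pos [0.5506 0.1659 0.1962] turn 0.23 shift mm [   6.2 -258.8  -50.1] tilt 0.06 w 0.0871 F [-0.2  0.3 -1.2] loc [ 51.6 366.8]
```

```bash
python3 -m crank '[[[0,-0.03,-0.006,0,0.087],[0,-0.05,-0.0097,0,0.087],[0,-0.05,-0.0097,0,0.087],[0,-0.05,-0.0097,0,0.087],[0,-0.05,-0.0097,0,0.087],[0,-0.025,-0.005,0,0.087],[0,-0.002,0,0,0.087],[0,0,0,0,0.087],[0,0,0,0,0.087]]]'; python3 go.py C 1.5 108 .033;python3 - <<'E'
from tgt import *
im=bot.read_camera("side"); cv2.imwrite("pics/s5.png",im[:,:,::-1])
E
```

```text
clock: 35.72
position: [0.5356, -0.0939, 0.1953]
ee_rot: [-0.106, 1.568, 0.107]
force: [-0.1, 0.2, 0.3]
grip_width: 0.0871
t 35.73 pos [ 0.5356 -0.0939  0.1953] turn 0.13 shift mm [162.3  -3.4  -0.7] tilt 0.03 w 0.0871 F [-0.1  0.2  0.3] loc [  2.1 111.3]
```

View pics/s5.png

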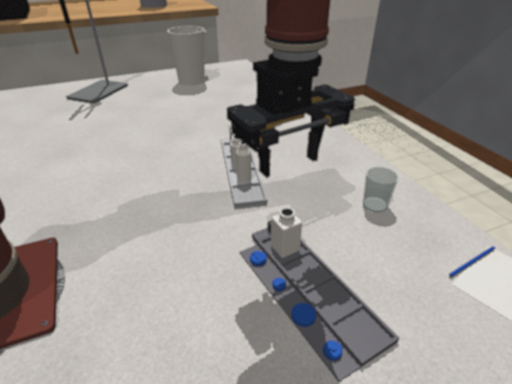

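```bash
python3 -m crank '[[[0,-0.0035,-0.0005,0,0.087],[0.03,0,0,0,0.087],[0.04,0,0,0,0.087],[0.04,0,0,0,0.087],[0.02,0,0,0,0.087],[0.005,0,0,0,0.087],[0,0,0,0,0.087],[0,0,0,0,0.087]]]'; python3 go.py C 1.5 108 .033
```

```text
clock: 36.78
position: [0.5363, -0.0993, 0.0613]
ee_rot: [-0.105, 1.566, 0.104]
force: [0.4, -0.3, 0.0]
grip_width: 0.0872
t 36.77 pos [ 0.5363 -0.0993  0.0613] turn -0.01 shift mm [28.3  2.1 -0.7] tilt 0.12 w 0.0872 F [ 0.4 -0.3  0. ] loc [  2.1 105.9]
```

```bash
python3 -m crank '[[[0.015,0.002,-0.0005,0,0.087],[0.011,0,0,0,0.087],[0,0,0,0,0.07],[0,0,0,0,0.05],[0,0,0,0,0.035],[0,0,0,0,0.03],[0,0,0,0,0.03],[0,0,0,0,0.03],[0,0,0,0,0.03],[0,0,0,0,0.03]]]'; python3 go.py C 1.5 108 .033
```

```text
clock: 38.02
position: [0.5347, -0.0973, 0.0341]
ee_rot: [-0.105, 1.568, 0.105]
force: [0.5, -1.7, 3.0]
grip_width: 0.0439
t 38.02 pos [ 0.5347 -0.0973  0.0341] turn -0.01 shift mm [ 1.1 -0.1  0.7] tilt 0.01 w 0.0439 F [ 0.5 -1.7  3. ] loc [  0.8 108.1]
```

```bash
python3 -m crank '[[[0,0,0,0,0.03],[-0.01,0,0,0,0.03],[-0.03,0,0,0,0.03],[-0.03,0,0,0,0.03],[-0.03,0,0,0,0.03],[-0.03,0,0,0,0.03],[-0.03,0,0,0,0.03],[0,0,0,0,0.03],[0,0,0,7,0.03],[0,0,0,7,0.03],[0,0,0,6.7,0.03],[0,0,0,0,0.03]]]'; python3 go.py F 1 -109.5 .19
```

```text
clock: 39.52
position: [0.5341, -0.0971, 0.1933]
ee_rot: [0.178, 1.565, -0.178]
force: [-0.5, 0.4, -0.4]
grip_width: 0.0437
t 39.52 pos [ 0.5341 -0.0971  0.1933] turn 0.02 shift mm [  3.3 187.3 -43. ] tilt 0.07 w 0.0437 F [-0.5  0.4 -0.4] loc [  44.  -296.8]
```

```bash
python3 -m crank '[[[0,0.02,-0.005,0,0.03],[0,0.035,-0.008,0,0.03],[0,0.035,-0.008,0,0.03],[0,0.035,-0.008,0,0.03],[0,0.035,-0.008,0,0.03],[0,0.02,-0.005,0,0.03],[0,0.005,-0.001,0,0.03],[0,0,0,0,0.03],[0,0,0,0,0.03]]]'; python3 go.py F 1 -109.5 .0345;python3 - <<'E'
from tgt import *
bot.read_camera("side")
im=bot.read_camera("wrist"); cv2.imwrite("pics/w6.png",im[:,:,::-1])
E
```

```text
clock: 40.65
position: [0.5346, 0.0916, 0.1939]
ee_rot: [0.18, 1.563, -0.18]
force: [0.9, -0.0, 0.1]
grip_width: 0.0442
t 40.65 pos [0.5346 0.0916 0.1939] turn -0.09 shift mm [159.4   3.4  -0.9] tilt 0.02 w 0.0442 F [ 0.9 -0.   0.1] loc [   1.9 -112.9]
```

View pics/w6.png

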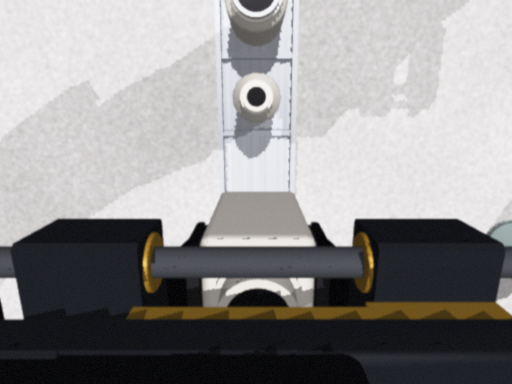

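The slim bottle (hole at 256,96) and the wide bottle above it stand centred in their places, and the last place is free. I'll lower the square bottle into it.

```bash
python3 -m crank '[[[0.02,0.003,-0.0005,0,0.03],[0.03,0,0,0,0.03],[0.03,0,0,0,0.03],[0.03,0,0,0,0.03],[0.025,0,0,0,0.03],[0.006,0,0,0,0.03],[0,0,0,0,0.03],[0,0,0,0,0.03]]]'; python3 go.py F 1 -109.5 .0345
```

```text
clock: 41.75
position: [0.5354, 0.0959, 0.0539]
ee_rot: [0.179, 1.562, -0.179]
force: [-0.0, 0.2, 0.2]
grip_width: 0.044
t 41.75 pos [0.5354 0.0959 0.0539] turn -0.03 shift mm [19.3 -1.  -0.7] tilt 0.09 w 0.044 F [-0.   0.2  0.2] loc [   1.7 -108.5]
```

```bash
python3 -m crank '[[[0.012,-0.001,-0.0005,0,0.03],[0.006,0,0,0,0.03],[0,0,0,0,0.03],[0,0,0,0,0.03]]]'; python3 go.py F 1 -109.5 .0345
```

```text
clock: 42.25
position: [0.5339, 0.0949, 0.0348]
ee_rot: [0.179, 1.564, -0.179]
force: [0.3, -0.5, 0.3]
grip_width: 0.0435
t 42.25 pos [0.5339 0.0949 0.0348] turn -0.03 shift mm [0.3 0.3 0.5] tilt 0.02 w 0.0435 F [ 0.3 -0.5  0.3] loc [   0.5 -109.8]
```

```bash
python3 -m crank '[[[0.0005,0,0,0,0.03],[0,0,0,0,0.045],[0,0,0,0,0.06],[0,0,0,0,0.087],[0,0,0,0,0.087],[0,0,0,0,0.087],[0,0,0,0,0.087],[-0.015,0,0,0,0.087],[-0.03,0,0,0,0.087],[-0.04,0,0,0,0.087],[-0.04,0,0,0,0.087],[-0.025,0,0,0,0.087]]]'; python3 -m crank '[[[0,-0.03,0,0,0.087],[0,-0.05,0,0,0.087],[0,-0.05,0,0,0.087],[0,-0.05,0,0,0.087],[0,-0.03,0,0,0.087],[0,0,0,0,0.087],[0,0,0,0,0.087]]]'
python3 - <<'E'
from h import *
a=bot.read_camera("side")[90:290,170:400,::-1]; b=bot.read_camera("top")[115:225,80:260,::-1]
cv2.imwrite("pics/e1.png",cv2.resize(a,None,fx=3,fy=3,interpolation=2)); cv2.imwrite("pics/e2.png",cv2.resize(b,None,fx=4,fy=4,interpolation=2))
E
```

```text
clock: 43.75
position: [0.5346, 0.0954, 0.1878]
ee_rot: [0.179, 1.56, -0.178]
force: [0.4, -0.9, -0.3]
grip_width: 0.0871
clock: 44.62
position: [0.4869, -0.1088, 0.1852]
ee_rot: [0.179, 1.562, -0.178]
force: [0.5, 0.6, 0.8]
grip_width: 0.0868
```

View pics/e1.png

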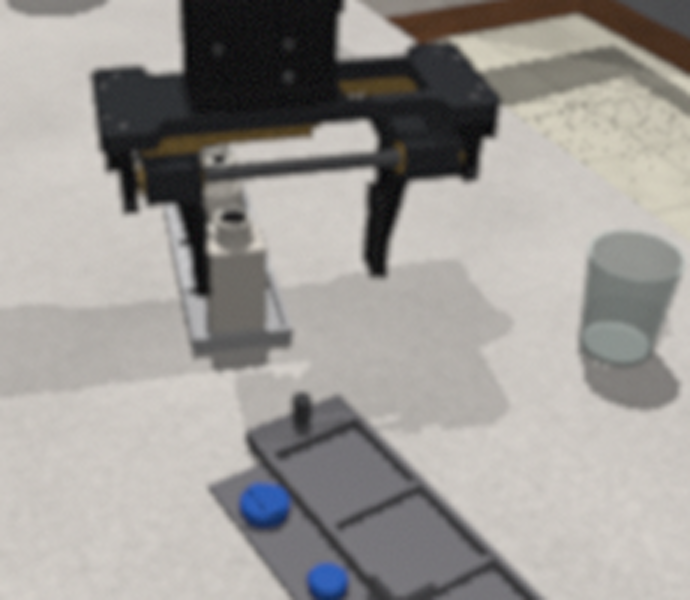

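View pics/e2.png

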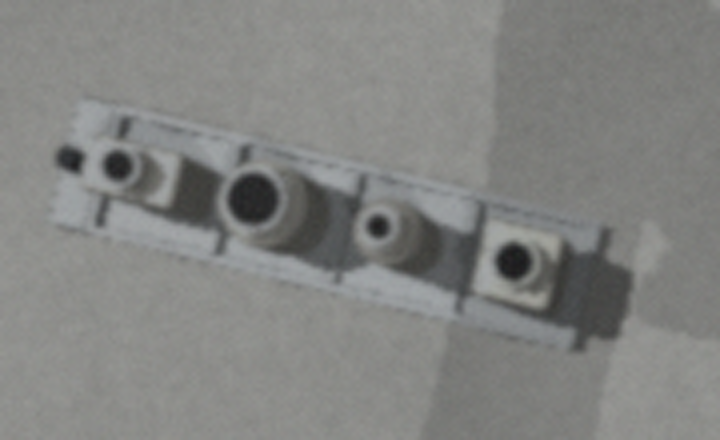

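Run:
```python
from tgt import *
for n,u,v,z in [("flat",118,165,.096),("wide",255,197,.086),("slim",379,227,.108),("square",516,262,.098)]:
    print(n,loc(pf,ray("top",(u+.5)/4-.5+80,(v+.5)/4-.5+115,z)).round(1))
bot.close_job(); print(bot.get_state()['clock'])
```

```text
flat [  0.7 110.8]
wide [ 2.  37.5]
slim [  1.  -37.2]
square [   0.7 -111.2]
the job is handed in; nothing more can be done
the job is handed in; nothing more can be done
```

All four bottles are on the feed rack in reverse order, and I handed the job in at about 45 s of the 115 s allowed. From the feed rack's post outwards they stand flat, wide, slim, square. On the carrier, square was next to the post and flat was farthest from it.

**Final checks:** In the last top picture, each bottle's neck is within about 2 mm of its place centre, measured at its upright height. That fits all four standing flat and free. The gripper was open and clear of everything, and the caps showed no sign of having been moved.

**Disagreements:**
- **Cameras:** The top and wrist cameras differed by 1–4 mm, partly because the arm was still settling. I averaged their readings, and the places had enough slack.
- **Detections:** The trained network confused some caps, for example finding the flat cap on the flat bottle. I located the caps by colour and the bottles by their holes instead.
- **Last side picture:** The gripper partly hid the flat, wide and slim bottles, so that last check of all four rests on the top picture. Earlier side and wrist pictures did show those three upright in their places.

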